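# Wheel the stock tray forward and restock behind

### The arm

A 6-joint arm with a two-finger parallel gripper is mounted at the origin on the work surface. World frame = base frame: x ahead of the robot, y to its left, z up, the work surface at z = 0. Lengths are in m, angles in rad, forces in N, time in s.
With the tool pointing down it reaches from about 0.35 to 0.775 m from the base axis. Payload 7.3 kg.
Tool frame: the origin (TCP) lies at the very end of the fingers, on their centre line; the grasp point (between the pads) lies r.grasp_offset behind it (r.grasp_offset is the distance from the TCP to the grasp point, in m); z points along the fingers, y is the line along which they close (so a half turn about z gives the same grasp; the last joint's range is limited). The gripper opens to 92 mm and grips with 3 to 60 N. Pads are 19 mm wide; open, the fingers measure 130 mm over their backs; the gripper's body (75 mm by 190 mm) begins 47 mm behind the grasp point.
Start: joints at [0.994, 0.342, 1.524, -0, 1.275, -0.146], TCP at [0.219, 0.477, 0.227] pointing down, gripper open.
Joint ranges: [-2.53, 2.53], [-0.77, 2.02], [0.04, 2.7], [-1, 4.14], [0.28, 2.66], [-3.11, 3.11]. Speed limits (rad/s): [2.57, 2.57, 3.14, 3.14, 3.14, 3.14].

### API

Orientations are given as a 3x3 rotation matrix whose columns are the frame's x, y, z axes.
In Python, from cell import read_state, eyes, sign_off, r gives the robot as it stands. The module is installed in compiled form; this text tells all that it offers.
- The arm moves only by the shell command python3 -m pendant 'ROWS'. ROWS is JSON, a list of rows, each a list of 7 numbers: the closure in counts, from 0 (fully open) to 255 (shut), then the shift along the world's x, y, z each as a share of 10 cm, from -1 to 1, then the turn, a rotation vector about the world's x, y, z each as a share of 4 degrees, from -1 to 1. In form: [[hand, dx, dy, dz, wx, wy, wz], ...]. A call has 1 to 20 rows; each row shifts and turns the commanded pose from where the row before left it; what a row does not reach is not made up. A row lasts 1/8 s, in which the tool goes at most 62.5 mm and 10.7 degrees, less where a joint would pass 70% of its speed; a pose out of reach is approached as far as the arm can. A call with a number of a shift or a turn outside -1 to 1 is refused whole. A call with a gripper value outside its range is refused whole. The fingers move at their own pace and stop on an object; the grip force is fixed at half the most. Time passes only in rows, so rows that do not move let the fingers close. It gives the time, the measured TCP pose, the force, the opening and the grip force at its end, in the units of the state.
- read_state(): the state, without advancing time (a new reading comes with each control period).
- eyes.get_image(name): name is "scene" or "side" or "wrist"; returns a dict with "color" (384x512x3 uint8, blue, green, red), "fx", "fy", "cx", "cy" (pixels), "rvec" (rotation vector, rad) and "tvec" (3), from world to camera coordinates, as OpenCV has them; the wrist camera has in their place "mount" (4x4, takes a point from camera to tool coordinates, whose origin is the TCP and whose axes are the flange's). Camera axes: x right, y down, z forward; pixel columns grow to the right and rows downward; lengths in m; the calibration is good to about 2 mm. A picture is of the moment at which its call begins: read the wrist's pose just before it. There is no depth.
- sign_off(): hands the job in; it is judged then, once.
The state is a dict: "time": time; "joints": joint angles; "dq": joint speeds; "joint_torque": joint torques, N m; "position": TCP position; "orientation": TCP orientation; "force": force on the tool from outside, world axes, zero at the start; "torque": the same for the moment, N m; "width": finger opening in m; "finger_force": force on a finger pad.
Only numpy, scipy, OpenCV 4.12 (cv2) and the standard library are available. Lean on these libraries where they do the work, as an engineer would, in place of code of your own. Each camera call takes 0.05 s, during which the arm holds its last target. There are 200 camera calls.

### The job

Turn the feeder's white handwheel until its red pointer, coming round to the far side, stands at the green mark; this brings the tray with the older, white-banded carton forward and clears the bay behind it. Then take the new, green-banded carton out of the clear slot bin, stand it on the black mat and let go to change your grip, and stand it in the tray's rear bay behind the old carton, long sides in line with it. Leave the pointer at the mark, never tip a carton over, and do not shift the loose things lying about on the cart.

Things in the scene. Friction and masses are not known exactly. Their poses are not given: they have to be found in the camera images.
- feeder: Fixed stock feeder, 335 mm long and 150 mm wide: a blue, aluminium-roofed hood (165 long, 150 wide, roof top at 80 mm) at the far end, with a low sliding tray that comes out of it towards the robot. Origin on the cart top under the handwheel's axis; its -x axis is the way the tray slides out, z up. In its frame the hood reaches from x = -60 to 105 mm, y = -75 to 75 mm.
- handwheel (a joint): Angle of the handwheel, rad: 0 at the start (tray fully back), growing counter-clockwise seen from above, stop at 3.1. Friction holds it where it is left (about 0.07 N m). Each rad drives the tray 32 mm out. The mark is 1.85 to 2.55 rad from the start, more than one comfortable grasp: turn, let go, take the bar again. Pulling the tray itself also turns the wheel.
- wheel_grip (a point): Point on the wheel's vertical axis, 130 mm above the cart top, where to grip its black grip bar from above. The bar lies across the hub along the pointer's direction: 70 mm long, 22 mm wide, from 102 to 148 mm above the cart top. The white rim around it is 122 mm over all and its top is at 103 mm. This point's x axis points to the pointer and turns with the wheel.
- wheel_pointer (a point): Tip of the red pointer tab on the wheel's rim, 74 mm from the axis, 96 mm above the cart top.
- mark_index (a point): Where the pointer tip must come: just inside the green mark, a fixed block 14 x 18 mm (18 mm along the rim) standing on the roof's far side up to 104 mm, its centre 87 mm from the wheel's axis. This point is 74 mm from the axis, 96 mm above the cart top.
- rear_bay (a point): Centre of the floor of the tray's rear bay (14 mm above the cart top), moving with the tray; axes as the feeder's. The bay is 70 mm along the feeder's x and 52 mm across, between walls 4 mm thick and 20 mm high above this floor. Under the hood at the start; open to the sky once the pointer is at the mark (the hood's front is then about 44 to 66 mm beyond this point).
- front_bay (a point): Centre of the floor of the tray's front bay, 62 mm along the feeder's x and 52 mm across, else like the rear one, and 70 mm nearer the robot (feeder's -x); the old carton stands in it and rides along.
- old_carton: Older stock: cardboard carton 56 x 40 x 90 mm (x, y, z) with a white band, standing in the front bay, about 0.25 kg. Origin at the centre of its base.
- new_carton: New stock: cardboard carton 56 x 40 x 90 mm (x, y, z) with a green band, about 0.25 kg, standing in the slot bin. Origin at the centre of its base. In the bin only its two ends (56 mm apart, along its x) can be reached; in the rear bay the old carton stands about 14 mm in front of it, so there it must be held by its sides (40 mm apart, along its y). Its x axis must lie along the feeder's x, either way round.
- bin: Clear slot bin with an orange rim, fixed, 171 x 60 x 98 mm outside (x, y, z), walls and floor 3 mm. Origin at the centre of its underside. The new carton stands in it with its x along the bin's x, its top 5 mm below the rim.
- mat: Black rubber mat, 120 x 120 x 4 mm, fixed, origin at the centre of its underside: kept free, the place to set the carton down and change grip (its centre over the mat, fingers clear for 0.2 s or more).
- ratchet: Chrome ratchet lying on the cart, 180 mm long (its x), up to 34 mm high, origin under its middle. Bystander.
- caster_wheel: White urethane wheel lying flat, 100 mm across and 34 mm high, origin at the centre of its underside. Bystander.
- bushing: Green silicone bushing standing on end, 60 mm across, 60 mm high, origin at the centre of its underside. Bystander.
- screwdriver: Screwdriver, 190 mm, lying along its x. Bystander.
- grease_can: Can, 62 mm across, 85 mm high, origin at the centre of its underside. Bystander.
Mind the look-alikes: they are no part of the job. Leave any purple look-alike of the new_carton alone.

How it is judged:
On the way, in this order (a step that is already met when the one before it is completed fails the run):
1. the pointer is turned to the green mark and stands still there (horizontal distance between wheel_pointer and mark_index below 0.009 m and velocity of joint handwheel between -0.2 and 0.2 rad/s), for 0.2 s.
2. the new carton stands on the mat, let go (x of new_carton in the frame of mat between -0.06 and 0.06 m and y of new_carton in the frame of mat between -0.06 and 0.06 m and z of new_carton in the frame of mat between -0.01 and 0.01 m and angle between new_carton's own z axis and vertical below 0.1 rad and contact force between new_carton and the fingers below 0.3 N), for 0.2 s.
3. the new carton stands upright in the rear bay (x of new_carton in the frame of rear_bay between -0.01 and 0.01 m and y of new_carton in the frame of rear_bay between -0.01 and 0.01 m and z of new_carton in the frame of rear_bay between -0.006 and 0.006 m and angle between new_carton's own z axis and vertical below 0.1 rad and angle between the x axis of new_carton and the x axis of rear_bay, either way round below 0.25 rad), for 0.2 s.
At the end, for the whole second after the job is handed in: Pointer tip within 9 mm of the mark point, wheel still; new carton on the rear bay floor, old on the front bay floor, each upright (under 0.1 rad), within 10 mm of the bay centre, long side along the feeder within 0.25 rad, released, at rest (all of step 3 and horizontal distance between wheel_pointer and mark_index below 0.009 m and velocity of joint handwheel between -0.1 and 0.1 rad/s and x of old_carton in the frame of front_bay between -0.01 and 0.01 m and y of old_carton in the frame of front_bay between -0.01 and 0.01 m and z of old_carton in the frame of front_bay between -0.006 and 0.006 m and angle between old_carton's own z axis and vertical below 0.1 rad and angle between the x axis of old_carton and the x axis of front_bay, either way round below 0.25 rad and linear speed of each of new_carton, old_carton below 0.02 m/s); the robot touches nothing.
It fails at once if a carton is tipped over (more than 0.6 rad) (angle between any of new_carton, old_carton's own z axis and vertical above 0.6 rad).
It fails at once if the ratchet, white wheel, bushing, screwdriver or can is moved more than 25 mm (distance of any of ratchet, caster_wheel, bushing, screwdriver, grease_can from where it was at the start of the episode above 0.025 m).
It also fails if it takes over 72 s, if anything falls off the work surface, if the arm or the gripper's body presses on something with over 40 N, if the wrist force passes 120 N, or if a joint passes its speed limit or range.

## Working session

There is one attempt and no reset: what is moved stays moved. The work goes in short steps, Python scripts to look and compute and a shell command to move; the robot and the scene stay as the last step left them, time stands still between calls to the robot, and variables do not carry over. Pictures are saved under pics/ and viewed, at most 12 in all, crops included, and the job is handed in when it is done.

```bash
mkdir -p pics; cat > h.py <<'E'
import numpy as np, cv2
from cell import read_state, eyes, r
def snap(n,f):
    s=read_state(); d=eyes.get_image(n); cv2.imwrite('pics/'+f,d['color']); 
    d['s']=s; np.save('pics/'+f+'.npy',d,allow_pickle=True); return d
def cam(d):
    K=np.array([[d['fx'],0,d['cx']],[0,d['fy'],d['cy']],[0,0,1.]])
    if 'mount' in d:
        T=np.eye(4);T[:3,:3]=d['s']['orientation'];T[:3,3]=d['s']['position'];T=T@np.array(d['mount'])
        return K,T[:3,:3],T[:3,3]
    R=cv2.Rodrigues(np.array(d['rvec'],float))[0]; t=np.array(d['tvec'],float).ravel()
    return K,R.T,-R.T@t
def load(f): return np.load('pics/'+f+'.npy',allow_pickle=True).item()
def px(d,u,v,z):
    K,R,c=cam(d); w=R@np.linalg.inv(K)@[u,v,1]; return c+w*(z-c[2])/w[2]
def proj(d,p):
    K,R,c=cam(d); q=K@R.T@(np.array(p)-c); return q[:2]/q[2]
E
python3 - <<'E'
from h import *
a=snap('scene','a.png');b=snap('side','b.png')
for d,n in((a,'a'),(b,'b')): print(cam(d)); cv2.imwrite(f'pics/{n}2.png',cv2.resize(d['color'],(800,600),interpolation=cv2.INTER_CUBIC))
s=read_state();print(r.grasp_offset,s['position'],s['orientation'],s['width'])
E
```

```text
(array([[362.60576651,   0.        , 256.79122053],
       [  0.        , 362.60576651, 185.23210506],
       [  0.        ,   0.        ,   1.        ]]), array([[-0.53880438,  0.50706022, -0.67274049],
       [ 0.8423691 ,  0.33395664, -0.42295066],
       [ 0.0102047 , -0.79458347, -0.60706916]]), array([1.31883248, 0.50715581, 0.82498879]))
(array([[404.95935695,   0.        , 255.72025065],
       [  0.        , 404.95935695, 189.85956768],
       [  0.        ,   0.        ,   1.        ]]), array([[ 0.98195922, -0.14635676,  0.11973219],
       [-0.18889157, -0.73001538,  0.65680858],
       [-0.00872204, -0.66757564, -0.74449089]]), array([ 0.39449527, -0.80724111,  1.02810675]))
0.0188 [0.21900075 0.4767166  0.22611222] [[-9.08629914e-01  4.17601584e-01 -7.72955695e-04]
 [ 4.17602251e-01  9.08629140e-01 -1.20255165e-03]
 [ 2.00142596e-04 -1.41546244e-03 -9.99998978e-01]] 0.09186865965817619
```

View pics/a2.png

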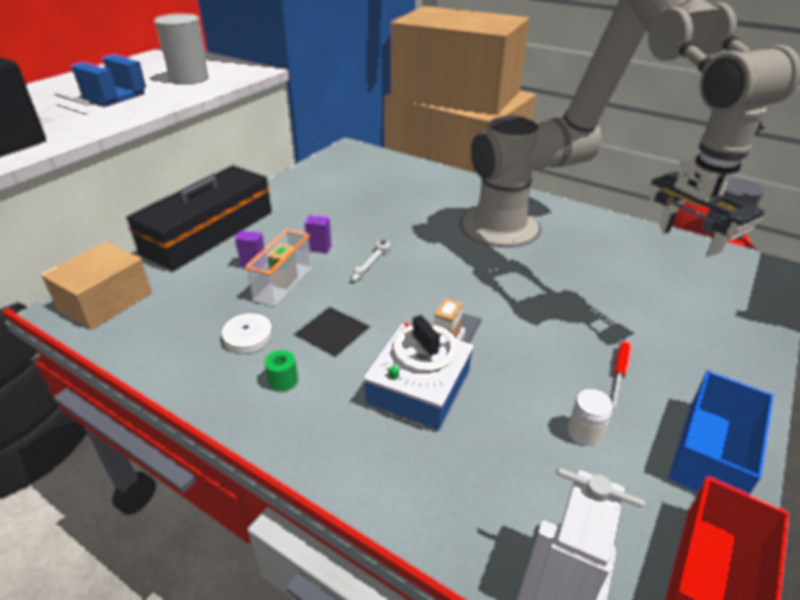

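View pics/b2.png

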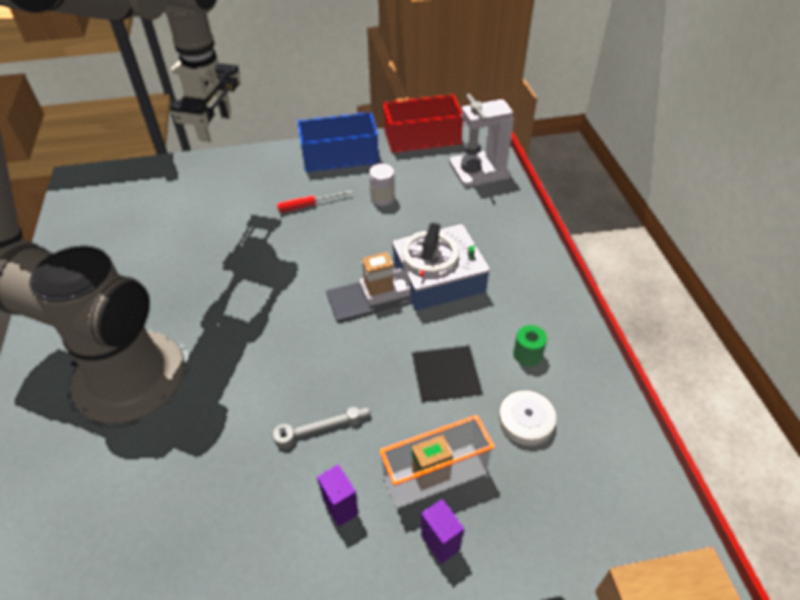

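Both pictures show the feeder: in the scene view the pointer is at (407,325) and the green mark at (393,371). The green-banded carton is in the orange-rimmed bin at (280,252), side view (432,450). The two purple look-alikes beside the bin are not wanted. I'll enlarge the feeder and bin in both views.

```bash
python3 - <<'E'
from h import *
a=load('a.png')['color'];b=load('b.png')['color']
def crop(i,x,y,w=100,h=75): return cv2.resize(i[y:y+h,x:x+w],(400,300),interpolation=cv2.INTER_CUBIC)
m=np.vstack([np.hstack([crop(a,220,190),crop(b,222,138)]),np.hstack([crop(a,140,132),crop(b,232,258)])])
cv2.imwrite('pics/m.png',m)
E
```

```text
(no output)
```

View pics/m.png

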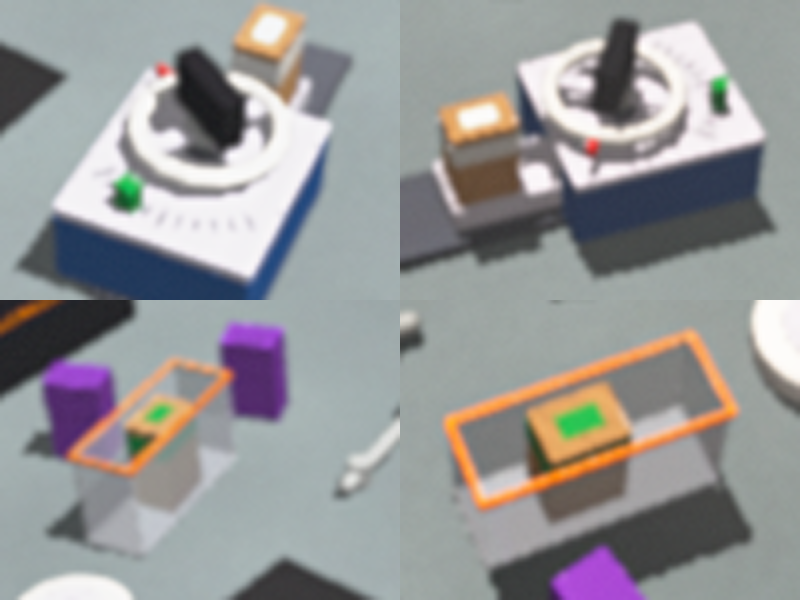

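```bash
python3 - <<'E'
from h import *
from scipy.optimize import least_squares
a=load('a.png');b=load('b.png')
def o(d,x0,y0,p): return px(d,x0+(p[0]-1.5)/4,y0+(p[1]-1.5)/4,p[2])
A=lambda u,v,z:o(a,220,190,(u,v,z)); B=lambda u,v,z:o(b,222,138,(u,v,z))
C=lambda u,v,z:o(a,140,132,(u,v,z)); D=lambda u,v,z:o(b,232,258,(u,v,z))
def fit(w,l):
    w=np.array(w)[:,:2];l=np.array(l)
    f=lambda q:(l@np.array([[np.cos(q[2]),np.sin(q[2])],[-np.sin(q[2]),np.cos(q[2])]])+q[:2]-w).ravel()
    s=least_squares(f,[w[:,0].mean(),w[:,1].mean(),0.2]); return s.x.round(4),(s.fun.reshape(-1,2)*1000).round(1).tolist()
P=[(-.06,-.075),(.105,-.075),(.105,.075),(-.06,.075)]
ws=[B(175,188,.08),B(362,132,.08),B(295,22,.08),B(118,62,.08)]; wa=[A(55,210,.08),A(252,277,.08),A(330,125,.08)]
print('feeder',fit(ws,P),fit(wa,P[1:]),fit(ws+wa,P+P[1:]))
Q=[(-.0855,-.03),(.0855,-.03),(.0855,.03),(-.0855,.03)]
ws=[D(78,206,.098),D(340,112,.098),D(292,32,.098),D(43,121,.098)]
wa=[C(67,157,.098),C(137,173,.098),C(235,74,.098),C(175,58,.098)]
print('bin',fit(ws,Q));print(np.round(wa,3).tolist())
print(fit(ws+wa,Q+[Q[1],Q[2],Q[3],Q[0]]))
print('carton',D(180,120,.093),C(160,113,.093))
print('pointer',B(193,147,.096),A(162,70,.096)); print('mark',B(319,80,.104),A(128,178,.104))
# old carton top z .104
print('old',B(79,116,.104),A(269,30,.104))
for n,d,p,z in(('mat',a,[(333,309),(368,326),(335,353),(296,333)],.004),('mat',b,[(413,353),(471,347),(481,393),(422,399)],.004)):
    w=np.array([px(d,u/1.5625,v/1.5625,z) for u,v in p]);print(n,w.mean(0).round(3),w.round(3)[:,:2].tolist())
for n,u,v,z in(('can',382,172,.085),('bush',531,333,.06),('caster',528,412,.034),('ratL',285,433,.03),('ratR',362,414,.03),('sd1',280,207,.015),('sd2',352,193,.01),('pur1',335,478,.09),('pur2',441,517,.09)): print(n,px(b,u/1.5625,v/1.5625,z).round(3))
E
```

```text
feeder (array([0.6312, 0.1311, 0.1419]), [[1.1, 3.3], [1.4, -4.3], [-0.2, 2.4], [-2.3, -1.3]]) (array([0.6365, 0.132 , 0.1503]), [[0.7, -1.3], [0.4, 1.1], [-1.0, 0.3]]) (array([0.6333, 0.1316, 0.1428]), [[3.3, 3.7], [3.6, -3.7], [1.9, 3.0], [-0.2, -0.9], [-2.9, -2.6], [-2.1, 0.0], [-3.6, 0.4]])
bin (array([ 0.5403, -0.3225,  0.181 ]), [[2.3, 1.0], [-4.3, 1.5], [-0.9, -1.9], [2.9, -0.6]])
[[0.636, -0.334, 0.098], [0.62, -0.267, 0.098], [0.451, -0.301, 0.098], [0.46, -0.367, 0.098]]
(array([ 0.5409, -0.32  ,  0.1852]), [[3.2, 3.2], [-3.6, 4.4], [-0.5, 1.0], [3.5, 1.6], [-5.1, 0.5], [-0.5, -7.3], [0.7, -5.4], [2.4, 2.0]])
carton [ 0.53390793 -0.3213559   0.093     ] [ 0.53414553 -0.3198803   0.093     ]
pointer [0.60138874 0.07153977 0.096     ] [0.59860324 0.06745513 0.096     ]
mark [0.71762547 0.11858279 0.104     ] [0.71659765 0.11361206 0.104     ]
old [0.51669788 0.11621736 0.104     ] [0.51970132 0.11705027 0.104     ]
mat [ 0.613 -0.111  0.004] [[0.556, -0.155], [0.561, -0.054], [0.668, -0.063], [0.665, -0.171]]
mat [ 0.612 -0.118  0.004] [[0.557, -0.059], [0.675, -0.067], [0.665, -0.177], [0.552, -0.168]]
can [0.581 0.433 0.085]
bush [ 0.784 -0.097  0.06 ]
caster [ 0.729 -0.251  0.034]
ratL [ 0.294 -0.207  0.03 ]
ratR [ 0.434 -0.195  0.03 ]
sd1 [0.324 0.437 0.015]
sd2 [0.507 0.461 0.01 ]
pur1 [ 0.372 -0.339  0.09 ]
pur2 [ 0.522 -0.433  0.09 ]
```

```bash
python3 -m pendant '[[0,0.2,-0.17,0.02,0,0,-1],[0,0.2,-0.17,0.02,0,0,-1],[0,0.2,-0.17,0.02,0,0,-1],[0,0.2,-0.17,0.02,0,0,-1],[0,0.2,-0.17,0.02,0,0,-1],[0,0.2,-0.17,0.02,0,0,-1],[0,0.2,-0.17,0.02,0,0,-1],[0,0.2,-0.17,0.02,0,0,-1],[0,0.2,-0.17,0.02,0,0,-1],[0,0.2,-0.17,0.02,0,0,-1],[0,0.2,-0.17,0.02,0,0,-1],[0,0.2,-0.17,0.02,0,0,-1],[0,0.2,-0.17,0.02,0,0,-1],[0,0.2,-0.17,0.02,0,0,-1],[0,0.2,-0.17,0.02,0,0,-1],[0,0.2,-0.17,0.02,0,0,-1],[0,0.2,-0.17,0.02,0,0,-1],[0,0.2,-0.17,0.02,0,0,-1],[0,0.2,-0.17,0.02,0,0,-1],[0,0.2,-0.17,0.02,0,0,-1]]'
python3 -m pendant '[[0,0,0,0,0,0,-1],[0,0,0,0,0,0,-1],[0,0,0,0,0,0,-1],[0,0,0,0,0,0,-0.5],[0,0,0,0,0,0,0]]'
python3 - <<'E'
from h import *
d=snap('wrist','w1.png');print(np.round(d['mount'],3),d['s']['position'],d['s']['orientation'][:,1],d['s']['joints'].round(2) if hasattr(d['s']['joints'],'round') else d['s']['joints'])
cv2.imwrite('pics/w12.png',cv2.resize(d['color'],(800,600)))
E
```

```text
time: 2.6
position: [0.6196, 0.1365, 0.2662]
orientation: [[0.256, 0.967, -0.001], [0.967, -0.256, -0.0], [-0.0, -0.001, -1.0]]
force: [0.1, -0.4, 0.3]
width: 0.0918
finger_force: 0.0
time: 3.22
position: [0.6191, 0.1371, 0.2665]
orientation: [[0.479, 0.878, -0.0], [0.878, -0.479, -0.0], [-0.0, -0.0, -1.0]]
force: [-0.2, -0.4, -0.7]
width: 0.0922
finger_force: 0.0
[[ 0.    -0.96  -0.278  0.075]
 [ 1.     0.     0.     0.   ]
 [ 0.    -0.278  0.96  -0.158]
 [ 0.     0.     0.     1.   ]] [0.6191327  0.13706111 0.26645441] [ 8.77588571e-01 -4.79414395e-01 -3.72177767e-04] [ 0.1   0.53  1.12 -0.    1.49  0.6 ]
```

View pics/w12.png

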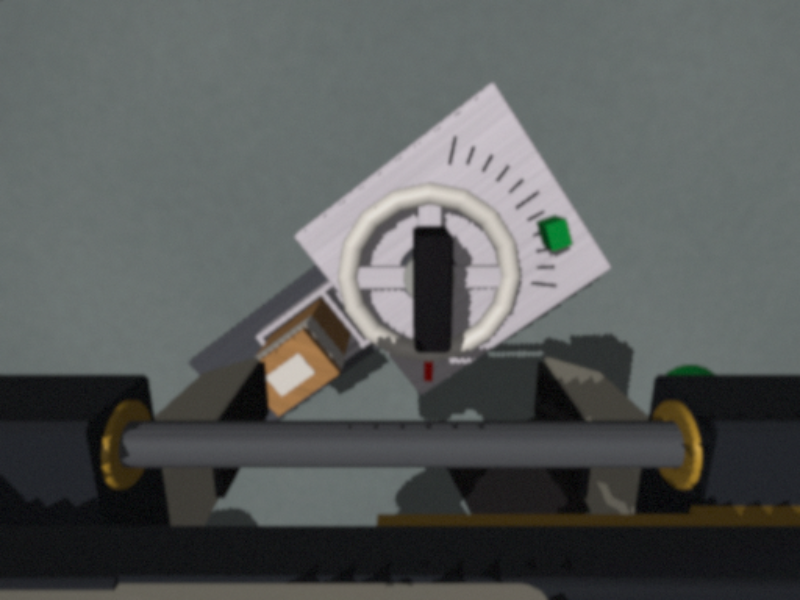

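```bash
python3 - <<'E'
from h import *
d=load('w1.png'); k=lambda u,v,z: px(d,(u-.3)/1.5625,(v-.3)/1.5625,z)
c=k(429,276,.097);p=k(428,371,.096);m=k(552,231,.104);m2=k(557,229,.104)
print('c',c,'p',p,'m',m,m2)
t=k(433,230,.148);e=k(433,351,.148);print('bar',t,e,(t+e)/2,np.degrees(np.arctan2(*(e-t)[[1,0]])))
print([k(*q,.08).round(4) for q in((493,83),(297,237),(610,267))])
R=[ (-.06,.075),(.105,.075),(.105,-.075)]
for n,q in(('p',p),('m',m),('m2',m2)): x=(q-c)[:2];print(n,np.hypot(*x),np.degrees(np.arctan2(x[1],x[0])))
E
```

```text
c [0.63594225 0.12824504 0.097     ] p [0.60332385 0.06763078 0.096     ] m [0.71850757 0.11834807 0.104     ] [0.72180371 0.11799213 0.104     ]
bar [0.65296374 0.1616698  0.148     ] [0.62011968 0.09888921 0.148     ] [0.63654171 0.1302795  0.148     ] -117.61659738831827
[array([0.7284, 0.2154, 0.08  ]), array([0.5683, 0.1918, 0.08  ]), array([0.7485, 0.0697, 0.08  ])]
p 0.06883347473333751 -118.28605907863636
m 0.0831563714732455 -6.835337587676794
m2 0.08647145926408162 -6.8095679580896675
```

Roof, wheel and mark agree: wheel axis at about (0.636, 0.129), pointer at -118°, mark at -7°. The bar is aligned with the tool, so I'll go down and grip it.

```bash
python3 -m pendant '[[0,0.06,-0.03,-0.2,0,0,0],[0,0.06,-0.03,-0.2,0,0,0],[0,0.05,-0.02,-0.2,0,0,0],[0,0,0,-0.2,0,0,0],[0,0,0,-0.2,0,0,0],[0,0,0,-0.2,0,0,0],[0,0,0,-0.15,0,0,0],[0,0,0,-0.16,0,0,0],[0,0,0,0,0,0,0],[255,0,0,0,0,0,0],[255,0,0,0,0,0,0],[255,0,0,0,0,0,0],[255,0,0,0,0,0,0],[255,0,0,0,0,0,0],[255,0,0,0,0,0,0],[255,0,0,0,0,0,0]]'
```

```text
time: 5.28
position: [0.6362, 0.1291, 0.1157]
orientation: [[0.48, 0.877, -0.0], [0.877, -0.48, -0.0], [-0.0, -0.0, -1.0]]
force: [0.3, -0.5, -0.1]
width: 0.0267
finger_force: 0.0
```

```bash
python3 -m pendant '[[255,0,0,0,0,0,0],[255,0,0,0,0,0,0],[255,0,0,0,0,0,0],[255,0,0,0,0,0,0],[255,0,0,0,0,0,0.5],[255,0,0,0,0,0,1],[255,0,0,0,0,0,1],[255,0,0,0,0,0,1],[255,0,0,0,0,0,1],[255,0,0,0,0,0,1],[255,0,0,0,0,0,1],[255,0,0,0,0,0,1],[255,0,0,0,0,0,0.5]]'
```

```text
time: 6.9
position: [0.6349, 0.1295, 0.1157]
orientation: [[-0.059, 0.998, -0.003], [0.998, 0.059, 0.001], [0.001, -0.003, -1.0]]
force: [-8.0, 2.8, 4.0]
width: 0.0216
finger_force: 30.0
```

```bash
python3 -m pendant '[[255,0,0,0,0,0,1],[255,0,0,0,0,0,1],[255,0,0,0,0,0,1],[255,0,0,0,0,0,1],[255,0,0,0,0,0,1],[255,0,0,0,0,0,1],[255,0,0,0,0,0,1],[255,0,0,0,0,0,1],[255,0,0,0,0,0,1],[255,0,0,0,0,0,1],[255,0,0,0,0,0,1],[255,0,0,0,0,0,1],[255,0,0,0,0,0,1],[255,0,0,0,0,0,1],[255,0,0,0,0,0,1],[255,0,0,0,0,0,1],[255,0,0,0,0,0,1],[255,0,0,0,0,0,1],[255,0,0,0,0,0,0],[255,0,0,0,0,0,0]]'
python3 - <<'E'
from h import *
s=read_state();print(s['joints'],np.degrees(np.arctan2(s['orientation'][1][1],s['orientation'][0][1])))
a=snap('scene','a3.png')['color'];b=snap('side','b3.png')['color'];w=snap('wrist','w3.png')['color']
def crop(i,x,y,w=100,h=75): return cv2.resize(i[y:y+h,x:x+w],(400,300),interpolation=cv2.INTER_CUBIC)
m=np.vstack([np.hstack([crop(a,220,190),crop(b,222,138)]),np.hstack([cv2.resize(w,(400,300)),crop(w,0,0)])])
cv2.imwrite('pics/m3.png',m)
E
```

```text
time: 9.4
position: [0.6336, 0.1284, 0.1157]
orientation: [[-0.967, 0.254, -0.006], [0.254, 0.967, -0.001], [0.006, -0.003, -1.0]]
force: [-13.9, -2.1, 8.1]
width: 0.0217
finger_force: 30.0
[ 8.18563692e-02  6.61908771e-01  1.30226629e+00 -6.60834338e-04
  1.18355081e+00 -1.23221551e+00] 75.30559651188017
```

View pics/m3.png

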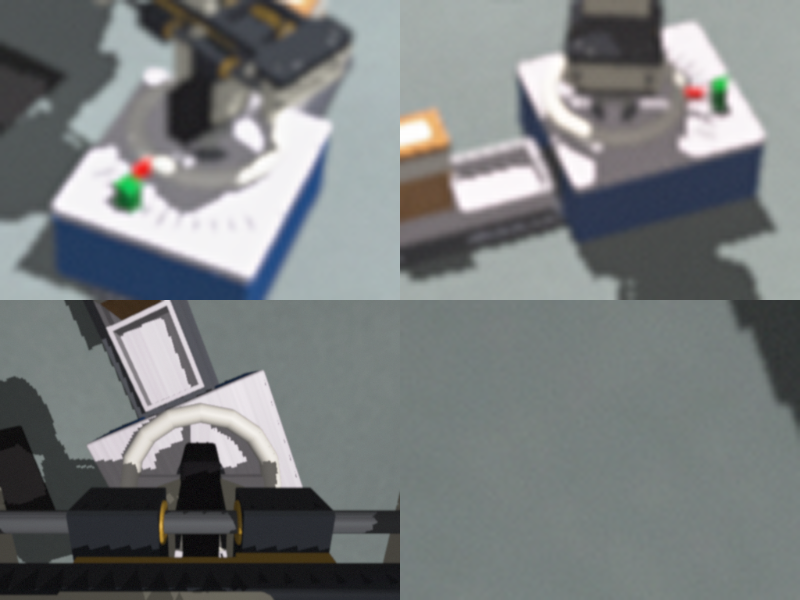

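The pointer is nearly at the mark: in the scene crop it is at (143,168) with the mark top at (128,178), and in the side crop at (293,93) with the mark at (319,80). The rear bay is open. I'll work out the remaining angle.

```bash
python3 - <<'E'
from h import *
a=load('a3.png');b=load('b3.png');c=np.array([.636,.1285])
A=lambda u,v,z:px(a,220+(u-1.5)/4,190+(v-1.5)/4,z); B=lambda u,v,z:px(b,222+(u-1.5)/4,138+(v-1.5)/4,z)
for n,q in(('pA',A(143,168,.096)),('pB',B(293,93,.096)),('mA',A(128,178,.104)),('mB',B(319,80,.104))):
    x=q[:2]-c;print(n,q.round(4),np.hypot(*x),np.degrees(np.arctan2(x[1],x[0])))
# rear bay inner rim corners side crop at z .034
f=[B(51,163,.034),B(132,142,.034),B(150,186,.034),B(65,210,.034)]
print(np.round(f,4),np.mean(f,0))
E
```

```text
pA [0.6958 0.1127 0.096 ] 0.06184306116242092 -14.79995034997564
pB [0.6954 0.1158 0.096 ] 0.0606902714231736 -12.044902844150293
mA [0.7166 0.1136 0.104 ] 0.08196116192034815 -10.46566824753995
mB [0.7176 0.1186 0.104 ] 0.08222571981596377 -6.9272858065263
[[0.4934 0.1353 0.034 ]
 [0.5652 0.1461 0.034 ]
 [0.5704 0.0928 0.034 ]
 [0.4965 0.0802 0.034 ]] [0.53136151 0.11359607 0.034     ]
```

```bash
python3 -m pendant '[[255,0,0,0,0,0,0.6],[255,0,0,0,0,0,0.6],[255,0,0,0,0,0,0],[255,0,0,0,0,0,0],[0,0,0,0,0,0,0],[0,0,0,0,0,0,0],[0,0,0,0,0,0,0],[0,0,0,0,0,0,0],[0,0,0,0,0,0,0],[0,0,0,0.2,0,0,0],[0,0,0,0.4,0,0,0],[0,0,0,0.4,0,0,0],[0,0,0,0.4,0,0,0],[0,-0.3,0,0.3,0,0,0],[0,-0.4,0,0,0,0,0],[0,-0.4,0,0,0,0,0],[0,0,0,0,0,0,0]]'
python3 - <<'E'
from h import *
w=snap('wrist','w4.png');print(w['s']['position'])
a=snap('scene','a4.png')['color'];b=snap('side','b4.png')['color']
def crop(i,x,y,w=100,h=75): return cv2.resize(i[y:y+h,x:x+w],(400,300),interpolation=cv2.INTER_CUBIC)
W=cv2.resize(w['color'],(400,300))
cv2.imwrite('pics/m4.png',np.vstack([np.hstack([crop(a,220,190),crop(b,222,138)]),np.hstack([W,crop(b,200,150)])]))
E
```

```text
time: 11.68
position: [0.5242, 0.1293, 0.2866]
orientation: [[-0.985, 0.171, 0.0], [0.171, 0.985, 0.0], [-0.0, 0.0, -1.0]]
force: [-0.8, -0.2, 0.5]
width: 0.0917
finger_force: 0.0
[0.52421185 0.1293017  0.28659406]
```

View pics/m4.png

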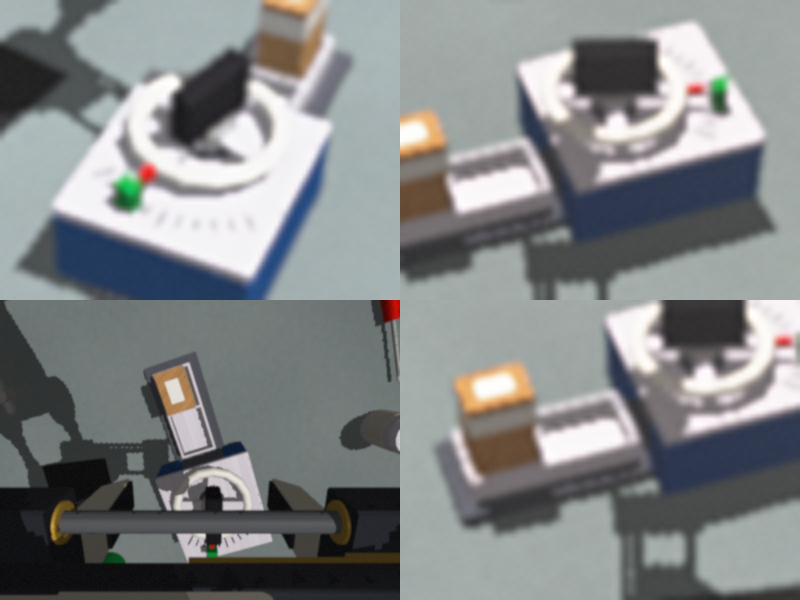

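```bash
python3 - <<'E'
from h import *
a=load('a4.png');b=load('b4.png');w=load('w4.png');c=np.array([.636,.1285])
A=lambda u,v,z:px(a,220+(u-1.5)/4,190+(v-1.5)/4,z); B=lambda u,v,z:px(b,222+(u-1.5)/4,138+(v-1.5)/4,z); W=lambda u,v,z:px(w,u*1.28,v*1.28,z)
# auto red/green centroids
def cen(d,roi,col):
    i=d['color'].astype(int);x,y,ww,h=roi;s=i[y:y+h,x:x+ww];bb,g,r_=s[...,0],s[...,1],s[...,2]
    wt=np.clip((r_-np.maximum(g,bb)) if col=='r' else (g-np.maximum(r_,bb)),0,None);wt=wt*(wt>50)
    yy,xx=np.mgrid[:h,:ww];return (xx*wt).sum()/wt.sum()+x,(yy*wt).sum()/wt.sum()+y
for n,d,roi in(('A',a,(240,225,30,25)),('B',b,(285,150,25,25)),('W',w,(255,290,30,35))):
  for col,z in(('r',.096),('g',.096)):
    u=cen(d,roi,col);q=px(d,*u,z);x=q[:2]-c;print(n,col,np.round(u,1),q.round(4),np.hypot(*x).round(4),np.degrees(np.arctan2(x[1],x[0])).round(1))
f=[W(172,417,.034),W(196,404,.034),W(215,452,.034),W(188,459,.034)]
print(np.round(f,4))
E
```

```text
A r [256.5 232.7] [0.6977 0.1177 0.096 ] 0.0627 -9.9
A g [251.9 236.9] [0.7185 0.1158 0.096 ] 0.0834 -8.8
B r [295.4 159.8] [0.6982 0.1205 0.096 ] 0.0628 -7.4
B g [301.4 158.8] [0.7192 0.1213 0.096 ] 0.0835 -5.0
W r [270.8 315. ] [0.709  0.1158 0.096 ] 0.0741 -9.9
W g [271.2 323.6] [0.7216 0.1143 0.096 ] 0.0867 -9.4
[[ 1.2183 -0.0608  0.034 ]
 [ 1.1826  0.0049  0.034 ]
 [ 1.3701  0.0214  0.034 ]
 [ 1.3868 -0.0527  0.034 ]]
```

```bash
python3 - <<'E'
from h import *
w=load('w4.png');i=w['color'][120:216,180:308]
cv2.imwrite('pics/w5.png',cv2.resize(i,(800,600),interpolation=cv2.INTER_CUBIC))
E
```

```text
(no output)
```

View pics/w5.png

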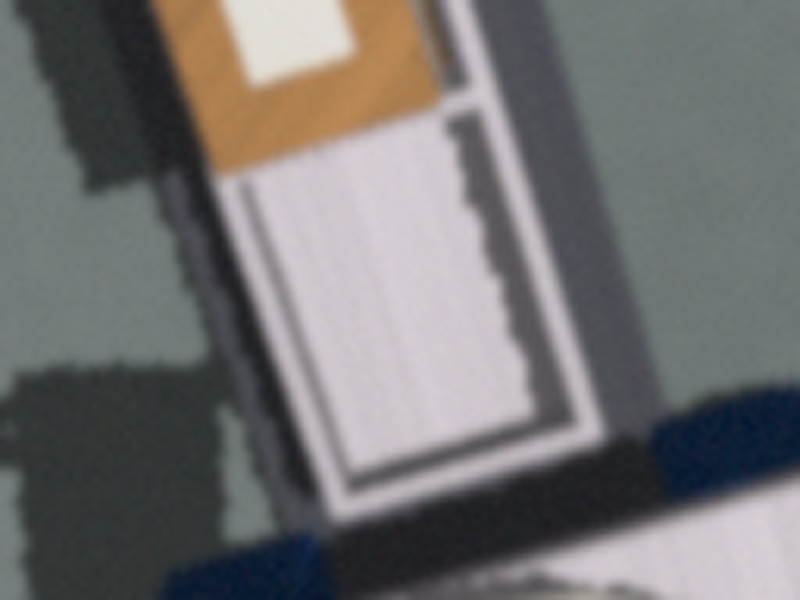

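The crop shows the open rear bay: its far inner corners are at about (350,490) and (577,425), and the near right inner corner is at about (480,115).

```bash
python3 - <<'E'
from h import *
w=load('w4.png');W=lambda u,v,z=.034:px(w,180+(u-2.6)/6.25,120+(v-2.6)/6.25,z)
i=[W(350,490),W(577,425),W(482,115)];o=[W(338,523),W(605,440)];oc=[W(220,175,.104),W(440,100,.104)]
print(np.round(i,4),np.round(o,4),np.round(oc,4))
c=(i[0]+i[2])/2;print('bay c',c,np.linalg.norm(i[0]-i[1]),np.linalg.norm(i[1]-i[2]))
e=i[2]-i[1];print('dir',np.arctan2(-e[1],-e[0]),'o width',np.linalg.norm(o[0]-o[1]))
u=np.array([np.cos(.145),np.sin(.145)]);mo=(o[0]+o[1])[:2]/2;print('c from outer',mo-.039*u)
print('theory',np.array([.636,.1285])-.106*u)
print('old c',(oc[0]+oc[1])[:2]/2-.028*u, 'front bay', mo-.109*u)
E
```

```text
[[0.5677 0.0938 0.034 ]
 [0.5618 0.1436 0.034 ]
 [0.4947 0.1349 0.034 ]] [[0.5745 0.0899 0.034 ]
 [0.5661 0.1489 0.034 ]] [[0.4896 0.0909 0.104 ]
 [0.4836 0.1296 0.104 ]]
bay c [0.53122281 0.114335   0.034     ] 0.05012471638182673 0.06767727632490589
dir 0.12877344528644125 o width 0.05959296195955242
c from outer [0.53170563 0.11374294]
theory [0.53111237 0.1131838 ]
old c [0.45887526 0.10621372] front bay [0.46244021 0.10362847]
```

```bash
python3 -m pendant '[[0,0,-0.25,0,0,0,-1],[0,0,-0.25,0,0,0,-1],[0,0,-0.25,0,0,0,-1],[0,0,-0.25,0,0,0,-1],[0,0,-0.25,0,0,0,-1],[0,0,-0.25,0,0,0,-1],[0,0,-0.25,0,0,0,-1],[0,0,-0.25,0,0,0,-1],[0,0,-0.25,0,0,0,-1],[0,0.02,-0.25,0,0,0,-1],[0,0.02,-0.25,0,0,0,-1],[0,0.02,-0.25,0,0,0,-1],[0,0.02,-0.25,0,0,0,-1],[0,0.02,-0.25,0,0,0,-1],[0,0,-0.25,0,0,0,-1],[0,0,-0.25,0,0,0,-1],[0,0,-0.25,0,0,0,-1],[0,0,-0.25,0,0,0,-0.5],[0,0,0,0,0,0,0],[0,0,0,0,0,0,0]]'
python3 - <<'E'
from h import *
d=snap('wrist','w6.png');i=d['color'][90:282,128:384]
cv2.imwrite('pics/w62.png',cv2.resize(i,(800,600),interpolation=cv2.INTER_CUBIC))
E
```

```text
time: 14.32
position: [0.5362, -0.3207, 0.2856]
orientation: [[-0.175, 0.985, -0.0], [0.985, 0.175, 0.001], [0.001, 0.0, -1.0]]
force: [0.0, -0.5, 0.5]
width: 0.0919
finger_force: 0.0
```

View pics/w62.png

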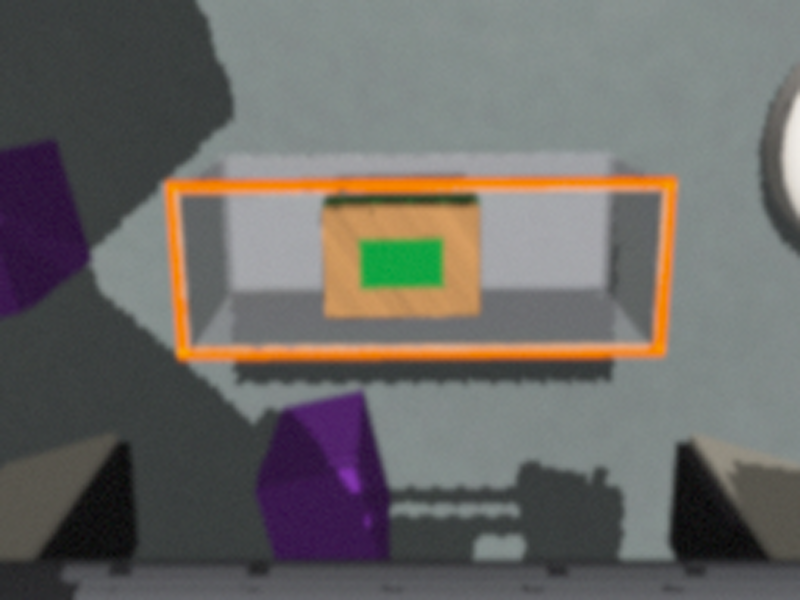

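The green-banded carton is seen from above in the bin, with top corners at about (325,207), (478,207), (481,316) and (324,316). The purple boxes outside the bin stay alone. The gripper is aligned with the bin.

```bash
python3 - <<'E'
from h import *
w=load('w6.png');W=lambda u,v,z:px(w,128+(u-1)/3.125,90+(v-1)/3.125,z)
c=np.array([W(u,v,.093) for u,v in((325,207),(478,207),(481,316),(324,316))]);b=np.array([W(u,v,.098) for u,v in((164,178),(677,178),(666,357),(177,359))])
for q in(c,b): print(q.round(4)[:,:2].tolist(),q.mean(0),[np.linalg.norm(q[i]-q[i-1]).round(4) for i in range(4)])
x=c.mean(0)-w['s']['position'];R=np.array(w['s']['orientation']);print('in tool',R.T@x,'bin',R.T@(b.mean(0)-w['s']['position']))
a=c[1]-c[0];print(np.arctan2(a[1],a[0]));a=b[1]-b[0];print(np.arctan2(a[1],a[0]))
E
```

```text
[[0.507, -0.3079], [0.5596, -0.2985], [0.5684, -0.3371], [0.5127, -0.347]] [ 0.5369367  -0.32262581  0.093     ] [np.float64(0.0396), np.float64(0.0535), np.float64(0.0396), np.float64(0.0566)]
[[0.4514, -0.3068], [0.6242, -0.276], [0.6363, -0.3391], [0.4633, -0.3708]] [ 0.54380017 -0.32318013  0.098     ] [np.float64(0.065), np.float64(0.1754), np.float64(0.0643), np.float64(0.1759)]
in tool [-0.0021119   0.00037985  0.19262907] bin [-0.00385782  0.00704015  0.1876284 ]
0.1766158269241749
0.17661674840012442
```

```bash
python3 -m pendant '[[0,0,-0.02,-0.3,0,0,0],[0,0,0,-0.3,0,0,0],[0,0,0,-0.3,0,0,0],[0,0,0,-0.3,0,0,0],[0,0,0,-0.3,0,0,0],[0,0,0,-0.3,0,0,0],[0,0,0,-0.3,0,0,0],[0,0,0,-0.2,0,0,0],[0,0,0,-0.08,0,0,0],[0,0,0,0,0,0,0],[255,0,0,0,0,0,0],[255,0,0,0,0,0,0],[255,0,0,0,0,0,0],[255,0,0,0,0,0,0],[255,0,0,0,0,0,0],[255,0,0,0,0,0,0],[255,0,0,0,0,0,0],[255,0,0,0,0,0,0]]'
```

```text
time: 16.62
position: [0.5363, -0.323, 0.048]
orientation: [[-0.176, 0.984, 0.0], [0.984, 0.176, -0.0], [-0.0, 0.0, -1.0]]
force: [-1.0, 0.6, 3.6]
width: 0.0564
finger_force: 29.9
```

```bash
python3 -m pendant '[[255,0,0,0.2,0,0,0],[255,0,0,0.3,0,0,0],[255,0,0,0.3,0,0,0],[255,0,0,0.3,0,0,0],[255,0,0,0.2,0,0,0],[255,0,0,0,0,0,0],[255,0.1,0.3,0,0,0,0],[255,0.15,0.4,0,0,0,0],[255,0.15,0.4,0,0,0,0],[255,0.15,0.4,0,0,0,0],[255,0.12,0.3,0,0,0,0],[255,0.1,0.28,0,0,0,0],[255,0,0,0,0,0,0],[255,0,0,-0.3,0,0,0],[255,0,0,-0.3,0,0,0],[255,0,0,-0.3,0,0,0],[255,0,0,-0.2,0,0,0],[255,0,0,-0.1,0,0,0],[255,0,0,-0.05,0,0,0],[255,0,0,0,0,0,0]]'
```

```text
time: 19.12
position: [0.6133, -0.1152, 0.0529]
orientation: [[-0.175, 0.984, 0.0], [0.984, 0.175, -0.0], [-0.0, 0.0, -1.0]]
force: [-0.2, 0.8, -2.7]
width: 0.0563
finger_force: 29.9
```

```bash
python3 -m pendant '[[255,0,0,-0.03,0,0,0],[255,0,0,-0.01,0,0,0],[255,0,0,0,0,0,0],[0,0,0,0,0,0,0],[0,0,0,0,0,0,0],[0,0,0,0,0,0,0],[0,0,0,0,0,0,0],[0,0,0,0,0,0,0],[0,0,0,0.2,0,0,0],[0,0,0,0.4,0,0,0],[0,0,0,0.5,0,0,0],[0,0,0,0.5,0,0,0],[0,0,0,0,0,0,1],[0,0,0,0,0,0,1],[0,0,0,0,0,0,1],[0,0,0,0,0,0,1],[0,0,0,0,0,0,1],[0,0,0,0,0,0,1],[0,0,0,0,0,0,1],[0,0,0,0,0,0,1]]'
python3 -m pendant '[[0,0,0,0,0,0,1],[0,0,0,0,0,0,1],[0,0,0,0,0,0,1],[0,0,0,0,0,0,1],[0,0,0,0,0,0,1],[0,0,0,0,0,0,1],[0,0,0,0,0,0,1],[0,0,0,0,0,0,1],[0,0,0,0,0,0,1],[0,0,0,0,0,0,1],[0,0,0,0,0,0,1],[0,0,0,0,0,0,1],[0,0,0,0,0,0,1],[0,0,0,0,0,0,1],[0,0,0,0,0,0,0.5],[0,0,0,0,0,0,0]]'
python3 - <<'E'
from h import *
d=snap('wrist','w7.png');b=snap('side','b7.png')['color']
i=np.hstack([cv2.resize(d['color'][90:282,128:384],(480,360)),cv2.resize(b[200:290,235:315],(320,360),interpolation=cv2.INTER_CUBIC)])
cv2.imwrite('pics/w72.png',i)
E
```

```text
time: 21.62
position: [0.6132, -0.1149, 0.2087]
orientation: [[-0.672, 0.74, -0.0], [0.74, 0.672, 0.0], [0.0, 0.0, -1.0]]
force: [-0.3, -0.1, 0.8]
width: 0.0918
finger_force: 0.0
time: 23.62
position: [0.6132, -0.1149, 0.2087]
orientation: [[-0.985, -0.175, -0.0], [-0.175, 0.985, 0.0], [0.0, 0.0, -1.0]]
force: [0.5, -0.5, 0.0]
width: 0.0916
finger_force: 0.0
```

View pics/w72.png

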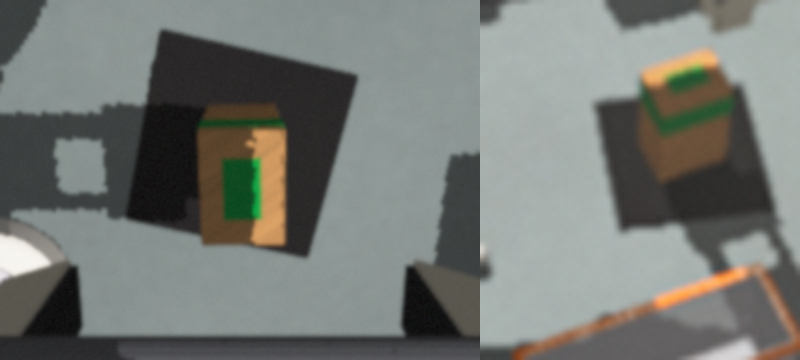

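The carton stands upright on the mat, with top corners in the crop at about (198,127), (287,127), (286,244) and (203,245), in line with the tool.

```bash
python3 - <<'E'
from h import *
w=load('w7.png');W=lambda u,v,z:px(w,128+(u-.5)/1.875,90+(v-.5)/1.875,z)
c=np.array([W(u,v,.094) for u,v in((198,127),(287,127),(286,244),(203,245))]);print(c.round(4)[:,:2].tolist(),c.mean(0))
R=np.array(w['s']['orientation']);print((R.T@(c.mean(0)-w['s']['position'])).round(4),[np.linalg.norm(c[i]-c[i-1]).round(4) for i in range(4)])
E
```

```text
[[0.5886, -0.1394], [0.5815, -0.0996], [0.6371, -0.089], [0.6446, -0.1281]] [ 0.61292116 -0.11403255  0.094     ]
[1.000e-04 9.000e-04 1.147e-01] [np.float64(0.0571), np.float64(0.0404), np.float64(0.0566), np.float64(0.0399)]
```

```bash
python3 -m pendant '[[0,0,0.01,-0.3,0,0,0],[0,0,0,-0.4,0,0,0],[0,0,0,-0.4,0,0,0],[0,0,0,-0.3,0,0,0],[0,0,0,-0.17,0,0,0],[0,0,0,0,0,0,0],[255,0,0,0,0,0,0],[255,0,0,0,0,0,0],[255,0,0,0,0,0,0],[255,0,0,0,0,0,0],[255,0,0,0,0,0,0],[255,0,0,0,0,0,0],[255,0,0,0,0,0,0],[255,0,0,0,0,0,0],[255,0,0,0,0,0,0],[255,0,0,0,0,0,0]]'
python3 -m pendant '[[255,0,0,0.2,0,0,0],[255,0,0,0.4,0,0,0],[255,0,0,0.4,0,0,0],[255,0,0,0.4,0,0,0],[255,0,0,0,0,0,0]]'
```

```text
time: 25.72
position: [0.6133, -0.114, 0.0518]
orientation: [[-0.984, -0.176, 0.0], [-0.176, 0.984, -0.0], [-0.0, -0.0, -1.0]]
force: [0.1, -0.8, 0.3]
width: 0.0401
finger_force: 29.9
time: 26.35
position: [0.6146, -0.1141, 0.1946]
orientation: [[-0.984, -0.176, 0.006], [-0.176, 0.984, -0.001], [-0.005, -0.002, -1.0]]
force: [0.6, 0.4, -4.0]
width: 0.0401
finger_force: 29.9
```

```bash
python3 -m pendant '[[255,-0.1,0.25,0,0,0,-0.24],[255,-0.12,0.3,0,0,0,-0.24],[255,-0.12,0.35,0,0,0,0],[255,-0.12,0.35,0,0,0,0],[255,-0.12,0.35,0,0,0,0],[255,-0.12,0.3,0,0,0,0],[255,-0.12,0.28,0,0,0,0],[255,0,0.1,0,0,0,0],[255,0,0,0,0,0,0],[255,0,0,-0.3,0,0,0],[255,0,0,-0.3,0,0,0],[255,0,0,-0.2,0,0,0],[255,0,0,0,0,0,0],[255,0,0,0,0,0,0]]'
python3 - <<'E'
from h import *
a=snap('scene','a8.png')['color'];b=snap('side','b8.png')['color'];w=snap('wrist','w8.png')['color']
def crop(i,x,y,w=100,h=75): return cv2.resize(i[y:y+h,x:x+w],(400,300),interpolation=cv2.INTER_CUBIC)
cv2.imwrite('pics/m8.png',np.vstack([np.hstack([crop(a,240,170),crop(b,205,140)]),np.hstack([cv2.resize(w,(400,300)),crop(w,200,100)])]))
E
```

```text
time: 28.1
position: [0.532, 0.1134, 0.1123]
orientation: [[-0.99, -0.142, 0.001], [-0.142, 0.99, 0.0], [-0.001, -0.0, -1.0]]
force: [-1.0, 0.9, -2.7]
width: 0.0396
finger_force: 29.9
```

View pics/m8.png

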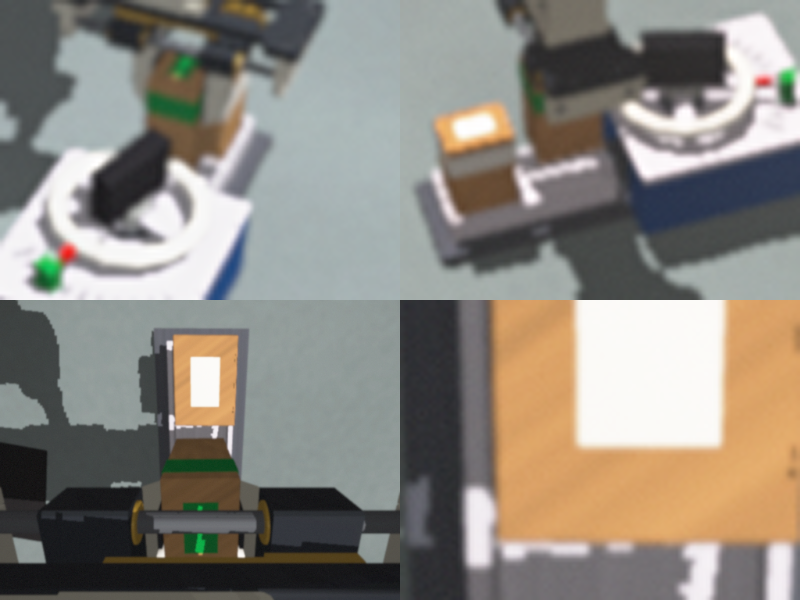

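The carton hangs over the rear bay, centred and in line with the old carton, and the pointer is still at the mark. I'll lower it gently.

```bash
python3 -m pendant '[[255,0,0,-0.15,0,0,0],[255,0,0,-0.15,0,0,0],[255,0,0,-0.1,0,0,0],[255,0,0,-0.06,0,0,0],[255,0,0,-0.03,0,0,0],[255,0,0,0,0,0,0],[255,0,0,0,0,0,0]]'
```

```text
time: 29.12
position: [0.5315, 0.1141, 0.0631]
orientation: [[-0.99, -0.143, 0.001], [-0.143, 0.99, 0.0], [-0.001, 0.0, -1.0]]
force: [0.0, -0.6, -2.5]
width: 0.0397
finger_force: 29.9
```

```bash
python3 -m pendant '[[255,0,0,-0.02,0,0,0],[255,0,0,0,0,0,0],[255,0,0,0,0,0,0],[0,0,0,0,0,0,0],[0,0,0,0,0,0,0],[0,0,0,0,0,0,0],[0,0,0,0,0,0,0],[0,0,0,0,0,0,0],[0,0,0,0.2,0,0,0],[0,0,0,0.4,0,0,0],[0,0,0,0.4,0,0,0],[0,0,0,0.4,0,0,0],[0,0,0,0,0,0,0],[0,0,0,0,0,0,0]]'
python3 - <<'E'
from h import *
a=snap('scene','a9.png')['color'];b=snap('side','b9.png')['color'];w=snap('wrist','w9.png')['color']
def crop(i,x,y,w=100,h=75): return cv2.resize(i[y:y+h,x:x+w],(400,300),interpolation=cv2.INTER_CUBIC)
cv2.imwrite('pics/m9.png',np.vstack([np.hstack([crop(a,240,170),crop(b,205,140)]),np.hstack([cv2.resize(w,(400,300)),crop(w,200,140)])]))
E
```

```text
time: 30.88
position: [0.5307, 0.114, 0.2]
orientation: [[-0.99, -0.143, -0.001], [-0.143, 0.99, 0.0], [0.001, 0.0, -1.0]]
force: [-0.5, 0.3, -1.2]
width: 0.0919
finger_force: 0.0
```

View pics/m9.png

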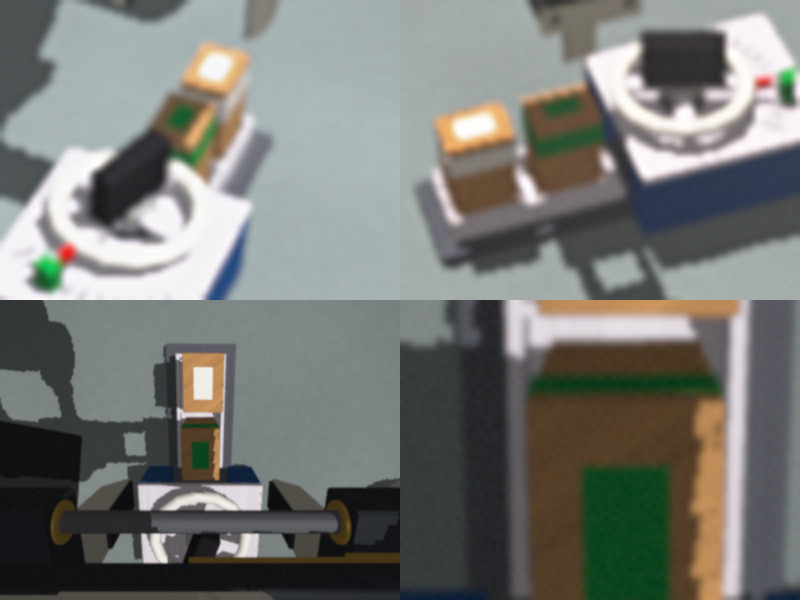

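Both cartons stand in line in their bays, the pointer is at the mark, and the gripper is clear. I'll hand the job in.

```bash
python3 -c "
from cell import sign_off
print(sign_off())"
```

```text
the job is handed in; nothing more can be done
None
```

I turned the pointer to the green mark, set the new carton down on the mat to change grip, then stood it in the rear bay in line with the old one; the job is handed in at about 31 s of the 72 s, but `sign_off()` returned no verdict.

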